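Lock the tilted rotary stage with its index pin

ROBOT

A 6-joint arm with a two-finger parallel gripper is mounted at the origin on a cart in front of the work surface, level with it; the furniture and walls round the work are solid. World frame = base frame: x ahead of the robot, y to its left, z up, the work surface at z = 0. Lengths are in mm, angles in degrees, forces in N, time in s.
With the tool pointing down it reaches from about 350 to 850 mm from the base axis. Payload 8.1 kg.
Tool frame: the origin (TCP) lies midway between the tips of the shut fingers; the grasp point (between the pads) lies 19 mm behind it (r.grip_depth is the distance from the TCP to the grasp point, in mm); z points along the fingers, y is the direction in which the jaws open and shut (so a half turn about z gives the same grasp; the last joint's range is limited). The gripper opens to 85 mm and grips with 20 to 120 N. Pads are 22 mm wide; open, the fingers measure 114 mm over their backs; the gripper's body (76 mm by 85 mm) begins 54 mm behind the grasp point. The pads swing forward as they close: fully open they stand 13 mm farther back than shut.
Start: joints at [-67.918, 7.471, 85.268, -0, 87.261, -4.893], TCP at [272.179, -534.718, 231.292] pointing down, gripper open.
Joint ranges: [-169.43, 169.43], [-51.17, 129.36], [1.28, 143.12], [-76.62, 256.62], [0, 156.53], [-152.29, 152.29]. Speed limits (degrees/s): [136.94, 136.94, 159.86, 180, 180, 180].

INTERFACE

Orientations are given as [roll, pitch, yaw] about the fixed x, y, z axes, in that order (R = Rz(yaw) Ry(pitch) Rx(roll)).
In Python, from bench import r, imaging gives the robot as it stands.
- The arm moves only by the shell command python3 -m creep 'ROWS' [FORCE]. ROWS is text: rows parted by semicolons, each of 7 numbers parted by spaces: the shift along the tool's x, y, z in cm, then the turn, a rotation vector about the tool's x, y, z in degrees, then the finger opening in cm, from 0 to 8.54. In form: dx dy dz ax ay az gripper; .... A call has 1 to 20 rows; each row is the pose to reach, as a shift and turn from the pose measured when the call began, along the tool's axes at that moment; what a row does not reach only later rows make up. A row lasts 1/10 s, in which the tool goes at most 50 mm and 8.59 degrees, less where a joint would pass 70% of its speed; a pose out of reach is approached as far as the arm can. A call with a gripper value outside its range is refused whole. The fingers move at their own pace and stop on an object; FORCE is the grip in N (left out, the last holds). Time passes only in rows, so rows that repeat a pose let the fingers close. It gives the time, the measured TCP pose, the force and the opening at its end, in the units of the state.
- r.sense(): the state, without advancing time (a new reading comes with each control period).
- imaging.snapshot(name): name is "scene" or "top"; returns the picture (400x640x3 uint8, red, green, blue); there is no depth.
- imaging.camera_info(name): a dict with "camera_matrix" (3x3 intrinsics, pixels), "R" (3x3) and "t" (3): a world point X has camera coordinates R X + t. Camera axes: x right, y down, z forward; pixel columns grow to the right and rows downward; lengths in mm; the calibration is good to about 2 mm. A picture is of the moment at which its call begins. camera_info takes no time and is no camera call.
- r.hand_in(): hands the job in, once; it reports no verdict.
The state is a dict: "time": time; "joint_pos": joint angles; "qd": joint speeds; "joint_efforts": joint torques, N m; "tool_pos": TCP position; "tcp_rot": TCP orientation; "ft_force": force on the tool from outside, world axes, zero at the start; "wrist_torque": the same for the moment, N m; "finger_gap": finger opening in mm.
Only numpy, scipy, OpenCV 4.12 (cv2) and the standard library are available. Lean on these libraries where they do the work, as an engineer would, in place of code of your own. Each camera call takes 0.05 s, during which the arm holds its last target.

TASK

Lock the small tilted rotary stage on the bench: turn its two-eared collar by the wing grip until the hole in either ear lies over the hole in the tilted bed, then take the paddle-headed pin out of the rack and pass it through ear and bed, fully home with its shoulder flat on the ear, and let go. Leave the round-knobbed pin in the rack and do not shift the weight, the flask or the beaker.

Things in the scene. Friction and masses are not known exactly. Their poses are not given: they have to be found in the camera images.
- bed: fixed aluminium plate (122 x 104 x 16 mm) of the stage, leaning 30 degrees: its face looks up and, 20 to 50 degrees to the left, back towards the robot's side. Origin: on the upper face, on the collar's turning axis, 72 mm above the worktop. z = normal of the face (30 degrees from vertical), x = uphill, y = level. Below it a fixed grey foot, 100 x 104 mm
- seat (a point): point on the axis of the bed's pin hole, at x = +44, y = 0, z = +9 mm in the bed frame (uphill of the collar's axis); axes as the bed's. It is the middle of the ear's upper face when an ear is in line: the centre of the pin's shoulder must rest here. The bed's hole: 12 mm wide, right through the 16 mm plate, along the bed's z
- collar (a joint): angle (rad) of the steel collar about the bed's z, counterclockwise seen from above the bed; turns freely both ways, friction 0.05 N m, stays where left. At any multiple of pi an ear hole is exactly over the bed's hole. Disc of radius 31 mm, two opposite ears 34 mm wide reaching 63 mm out, each with a 13 mm through hole 44 mm from the axis; all 1 to 9 mm above the bed's face
- wing_grip (a point): grip point of the collar's black wing grip, on the turning axis, 35 mm above the bed's face. Axes turn with the collar and equal the bed's at angle 0: z up the turning axis, x towards an ear, y along the wing. Wing: plate 14 mm thick (x), 48 mm long (y), 14 to 48 mm above the bed's face, on a hub of radius 18 mm that is 14 mm high
- pin: the index pin, 60 g, loose, upright in one of the rack's two holes: flat black paddle head 28 mm wide (x), 14 mm thick (y), 5 to 44 mm above the origin; under it a shoulder disc of radius 11 mm, 5 mm thick; steel shank of diameter 10 mm, 32 mm long, last 6 mm tapered to 5 mm. Origin: centre of the shoulder's underside; z along the pin towards the head
- spare_pin: the other pin in the rack, not to be used: same shoulder, a round mushroom knob of diameter 28 mm whose top is 36 mm above its origin, a short shank of 20 mm. Origin: centre of the shoulder's underside
- rack: fixed grey block 110 (x) x 56 (y) x 42 mm high with two holes of 12 mm, 36 mm deep, at y = 0, x = +30 and -30 mm; the pins stand in them with their shoulders on its top. Origin: centre of its underside
- weight_0: small knobbed calibration weight, 28 mm wide, 35 mm high, standing between stage and rack; origin under its centre. Leave it
- conical_flask: stoppered conical flask, 66 mm wide, 111 mm high, at the left; origin under its centre. Leave it
- beaker_250: glass beaker, 70 mm wide, 92 mm high, at the right; origin under its centre. Leave it

How it is judged (in metres and radians):
On the way, in this order (a step that is already met when the one before it is completed fails the run):
1. the collar is turned until an ear hole lies over the bed's hole (within 0.07 rad) (angle between the x axis of wing_grip and the x axis of bed, either way round below 0.07 rad), for 0.2 s.
2. the paddle-headed pin stands through ear and bed with its shoulder on the ear (distance between pin and seat below 0.0045 m and z of pin in the frame of seat below 0.002 m and angle between the x axis of wing_grip and the x axis of bed, either way round below 0.08 rad), for 0.2 s.
At the end, for the whole second after the job is handed in: Collar within 0.08 rad of an ear hole over the bed's hole; paddle-headed pin in both, at rest, along the bed's normal within 0.12 rad, shoulder centre within 4.5 mm of the seat point and at most 2 mm proud; the round-knobbed pin still upright in its hole (within 12 mm, 0.3 rad) (all of step 2 and angle between the z axis of pin and the z axis of bed, either way round below 0.12 rad and linear speed of pin below 0.02 m/s and angle between spare_pin's own z axis and vertical below 0.3 rad and distance of spare_pin from where it was at the start of the episode below 0.012 m); the robot touches nothing.
It fails at once if the weight, flask or beaker is shifted by more than 25 mm (distance of any of weight_0, conical_flask, beaker_250 from where it was at the start of the episode above 0.025 m).
It fails at once if the round-knobbed pin is taken out of the rack (distance of spare_pin from where it was at the start of the episode above 0.03 m).
It also fails if it takes over 64 s, if anything falls off the work surface, if the arm or the gripper's body presses on something with over 40 N, if the wrist force passes 120 N, or if a joint passes its speed limit or range.

## Working session

There is one attempt and no reset: what is moved stays moved. The work goes in short steps, Python scripts to look and compute and a shell command to move; the robot and the scene stay as the last step left them, time stands still between calls to the robot, and variables do not carry over. Pictures are saved under pics/ and viewed, and the job is handed in when it is done.

```bash
ls; mkdir -p pics
python3 - <<'E'
from bench import r, imaging
import cv2
print(r.sense())
for n in("scene","top"):
    im=imaging.snapshot(n); cv2.imwrite(f"pics/{n}0.png",im[:,:,::-1])
    c=imaging.camera_info(n); print(n,c)
E
```

```text
pics
{'time': 0.0, 'joint_pos': array([-6.79190454e+01,  7.51425676e+00,  8.53317225e+01,  9.69848112e-04,
        8.72607896e+01, -4.89554427e+00]), 'qd': array([ 0.00439301, -0.01834846,  0.0004755 , -0.02362612, -0.04200487,
        0.05210118]), 'joint_efforts': array([ 2.12105738e-04, -5.69384301e+01, -5.00556958e+01, -3.44268474e-04,
        1.45441334e-02, -6.65272296e-05]), 'tool_pos': array([ 271.96539255, -534.19224912,  230.22988757]), 'tcp_rot': array([-1.79893703e+02, -1.00767134e-02,  2.69764423e+01]), 'ft_force': array([ 0.78959596,  0.77628375, -0.2451566 ]), 'wrist_torque': array([-0.02885172,  0.03853662, -0.00653596]), 'finger_gap': 84.91752520013117}
scene {'camera_matrix': array([[427.58161068,   0.        , 322.31133816],
       [  0.        , 427.58161068, 195.89596906],
       [  0.        ,   0.        ,   1.        ]]), 'R': array([[ 0.64013112, -0.76824357,  0.00582876],
       [-0.34879376, -0.29737206, -0.88877037],
       [ 0.68452543,  0.56689653, -0.45831567]]), 't': array([-360.42235948,  260.21417643, 1004.00588387])}
top {'camera_matrix': array([[511.18829759,   0.        , 325.06840627],
       [  0.        , 511.18829759, 203.91066084],
       [  0.        ,   0.        ,   1.        ]]), 'R': array([[ 0.18887701, -0.98199389, -0.00367047],
       [-0.91697998, -0.17503228, -0.3584849 ],
       [ 0.35138754,  0.0710753 , -0.93352831]]), 't': array([-117.46347425,  485.97003566, 1388.26482405])}
```

View pics/scene0.png

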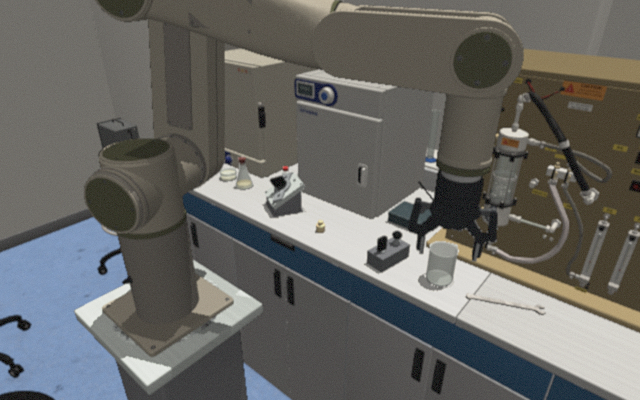

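View pics/top0.png

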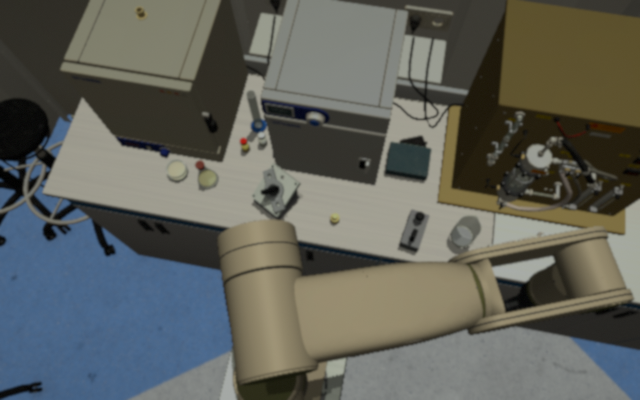

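The scene view shows the stage at about (284,192), the weight at (320,227), the rack at (388,255) and the beaker at (440,265). In the top view the stage is at (275,192), the weight at (335,219) and the rack at (413,230). I'll enlarge these areas.

Run:
```python
import cv2,numpy as np
s=cv2.imread("pics/scene0.png");t=cv2.imread("pics/top0.png")
def crop(im,u0,v0,w,h,k):
    o=cv2.resize(im[v0:v0+h,u0:u0+w],None,fx=k,fy=k,interpolation=cv2.INTER_CUBIC)
    for u in range(u0,u0+w,10): cv2.putText(o,str(u),((u-u0)*k,8),0,.3,(0,0,255),1);cv2.line(o,((u-u0)*k,10),((u-u0)*k,14),(0,0,255),1)
    for v in range(v0,v0+h,10): cv2.putText(o,str(v),(0,(v-v0)*k),0,.3,(0,0,255),1)
    return o
cv2.imwrite("pics/a1.png",crop(s,255,155,60,65,9))
cv2.imwrite("pics/a2.png",np.hstack([crop(t,245,160,60,62,6),crop(t,390,200,60,62,6)]))
cv2.imwrite("pics/a3.png",crop(s,360,220,60,55,9))
```

```text
(no output)
```

View pics/a1.png

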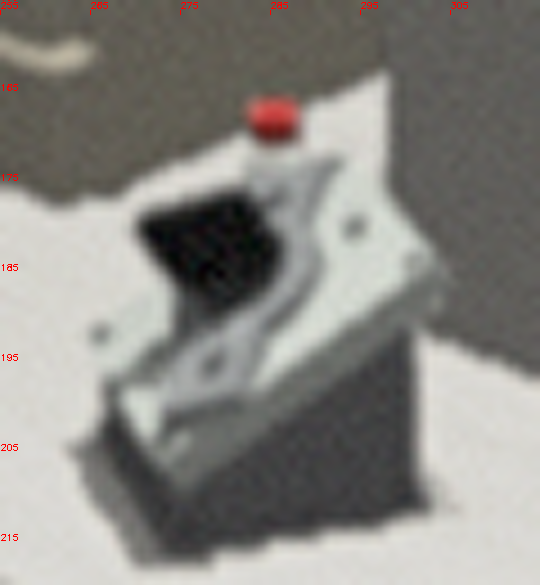

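View pics/a2.png

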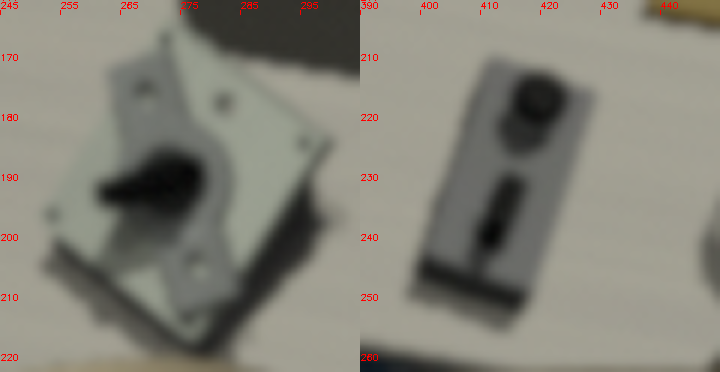

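View pics/a3.png

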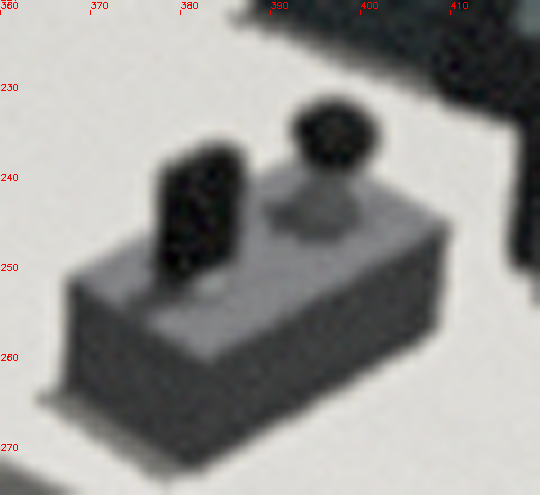

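```bash
cat > h.py <<'E'
import numpy as np, cv2
from scipy.optimize import least_squares
from bench import r, imaging
C={n:imaging.camera_info(n) for n in("scene","top")}
def proj(n,X):
    c=C[n]; p=(np.atleast_2d(X)@c["R"].T+c["t"])@c["camera_matrix"].T
    return p[:,:2]/p[:,2:]
def bedR(a): # uphill horizontally (cos a, sin a)
    u=np.array([np.cos(a),np.sin(a),0]);k=np.array([0,0,1.])
    x=np.cos(np.pi/6)*u+.5*k; z=-.5*u+np.cos(np.pi/6)*k
    return np.c_[x,np.cross(z,x),z]
def bed(p,P): return np.array([p[0],p[1],72])+np.atleast_2d(P)@bedR(p[2]).T
def Rz(a): return np.array([[np.cos(a),-np.sin(a),0],[np.sin(a),np.cos(a),0],[0,0,1]])
E
cat > fit.py <<'E'
from h import *
obsB=[("top",(282.3,177.2),(44,0,0)),("scene",(294.4,180.2),(44,0,0)),
("top",(300,183),(61,-52,0)),("top",(278.5,218.2),(-61,-52,0)),("top",(254,200),(-61,52,0)),
("top",(273,164.5),(61,52,0)),("scene",(304.2,184.5),(61,-52,0)),("scene",(298.2,163.2),(61,52,0))]
obsC=[("top",(269.2,175),(44,0,9)),("top",(277.5,204.2),(-44,0,9)),("scene",(278.9,195.2),(-44,0,9))]
def f(p,raw=False):
    o=[]
    for n,uv,P in obsB: o.append(proj(n,bed(p,P))[0]-uv)
    for n,uv,P in obsC: o.append(proj(n,bed(p,Rz(p[3])@np.array(P,float)))[0]-uv)
    return np.array(o) if raw else np.ravel(o)
for q0 in(.5,1.,-.5):
  s=least_squares(f,[600,150,-.6,q0],loss="soft_l1");print(s.cost,s.x,np.degrees(s.x[2:]))
  b=s.x if q0==.5 or s.cost<bc else b; bc=min(s.cost,bc) if q0!=.5 else s.cost
print(f(b,True).round(1)); np.save("bed.npy",b)
obsR=[("top",(411.9,209.8),(55,28,42)),("top",(429,215.5),(55,-28,42)),("top",(399.8,243.8),(-55,28,42)),("top",(416.8,250.3),(-55,-28,42)),
("scene",(367.8,250.8),(-55,28,42)),("scene",(382.8,259.8),(-55,-28,42)),("scene",(409.6,244.8),(55,-28,42))]
def g(p,raw=False):
    o=[proj(n,np.array([p[0],p[1],0])+Rz(p[2])@np.array(P,float))[0]-uv for n,uv,P in obsR]
    return np.array(o) if raw else np.ravel(o)
s=least_squares(g,[600,-150,0.],loss="soft_l1");k=s.x;print(s.cost,k,np.degrees(k[2]));print(g(k,True).round(1));np.save("rack.npy",k)
for sx in(30,-30):
  X=np.array([k[0],k[1],0])+Rz(k[2])@np.array([sx,0,42.]);print(sx,X,[proj(n,X+[0,0,h]) for n in C for h in(0,44)])
E
python3 fit.py
```

```text
18.190558245658046 [ 5.21350835e+02  1.30097886e+02 -4.73672541e-01  1.97463668e+01] [ -27.13943747 1131.38347843]
18.190558245658178 [ 5.21350835e+02  1.30097886e+02 -4.73672556e-01  8.96810919e-01] [-27.13943834  51.38348067]
100.33024001281437 [ 5.18592885e+02  1.29332149e+02 -4.57255071e-01  9.13233555e+01] [ -26.19878571 5232.44284074]
[[ 0.7  0.7]
 [ 0.2  0.3]
 [-0.2  0.1]
 [-0.1 -1.1]
 [-2.2 -3. ]
 [-0.5 -1.3]
 [ 0.2 -0.7]
 [-4.8  8.3]
 [ 0.8  1. ]
 [ 0.9  0.4]
 [-0.   0.8]]
2.689523678770528 [ 488.29760927 -294.00707241  125.4952321 ] 7190.3471483946905
[[-0.7 -0.1]
 [ 0.3  0.4]
 [ 0.2 -0.8]
 [ 1.8 -0.8]
 [-1.1  0. ]
 [-0.5  0.5]
 [ 0.1  0.1]]
30 [ 517.8728628  -299.03741818   42.        ] [array([[395.80745702, 243.8474541 ]]), array([[397.19213309, 230.14315448]]), array([[417.78987077, 220.2900091 ]]), array([[420.32680581, 215.25810848]])]
-30 [ 458.72235574 -288.97672664   42.        ] [array([[380.88327817, 251.9627657 ]]), array([[382.0411906 , 237.97762606]]), array([[411.8152077, 238.5186426]]), array([[414.21788136, 233.9338929 ]])]
```

```bash
sed -i 's/("top",(254,200),(-61,52,0)),/("top",(252.3,197),(-61,52,0)),/; s/,("scene",(298.2,163.2),(61,52,0))//; s/(.5,1.,-.5)/(.5,1.,.8)/' fit.py; python3 fit.py
cat > ov.py <<'E'
import sys
from h import *
def ov(im,n,box,k,polys,out):
    u0,v0,w,h=box
    o=cv2.resize(im[v0:v0+h,u0:u0+w],None,fx=k,fy=k,interpolation=cv2.INTER_CUBIC)
    for P,col in polys:
        q=((proj(n,P)+.5-[u0,v0])*k).round().astype(int)
        cv2.polylines(o,[q.reshape(-1,1,2)],True,col,1)
    return o
th=np.linspace(0,2*np.pi,30)
circ=lambda x,y,z,R:np.c_[x+R*np.cos(th),y+R*np.sin(th),0*th+z]
def stage(b):
    M=Rz(b[3]); L=[]
    L.append((bed(b,[(61,52,0),(61,-52,0),(-61,-52,0),(-61,52,0)]),(0,255,0)))
    L.append((bed(b,[(61,-52,0),(-61,-52,0),(-61,-52,-16),(61,-52,-16)]),(0,255,0)))
    L.append((bed(b,circ(44,0,0,6)),(0,255,0)))
    for s in(1,-1):
        L.append((bed(b,circ(44*s,0,9,6.5)@M.T),(0,0,255)))
        L.append((bed(b,np.array([(26*s,17,9),(63*s,17,9),(63*s,-17,9),(26*s,-17,9.)])@M.T),(0,0,255)))
    for z in(14,48): L.append((bed(b,np.array([(7,24,z),(7,-24,z),(-7,-24,z),(-7,24.,z)])@M.T),(255,255,0)))
    return L
def rackp(k):
    w=lambda P:np.array([k[0],k[1],0])+np.atleast_2d(P)@Rz(k[2]).T
    L=[(w([(55,28,z),(55,-28,z),(-55,-28,z),(-55,28,z)]),(0,255,0)) for z in(0,42)]
    for s in(30,-30): L+=[(w(circ(s,0,z,11)),(0,0,255)) for z in(42,47)]
    L.append((w(circ(30,0,42+30,14)),(255,255,0)))
    a=k[3] if len(k)>3 else 0
    for z in(47,86): L.append((w(np.array([(14,7,z),(14,-7,z),(-14,-7,z),(-14,7.,z)])@Rz(a).T+[-30,0,0]),(255,255,0)))
    return L
if __name__=="__main__":
    s=cv2.imread("pics/scene0.png");t=cv2.imread("pics/top0.png");b=np.load("bed.npy");k=np.load("rack.npy")
    cv2.imwrite("pics/%s_st.png"%sys.argv[1],np.hstack([ov(s,"scene",(255,155,55,65),7,stage(b),0),ov(t,"top",(248,160,55,65),7,stage(b),0)]))
    cv2.imwrite("pics/%s_rk.png"%sys.argv[1],np.hstack([ov(s,"scene",(360,220,55,65),7,rackp(k),0),ov(t,"top",(390,200,55,65),7,rackp(k),0)]))
E
python3 ov.py o1
```

```text
3.4707385312267887 [ 5.21451215e+02  1.30629622e+02 -4.76846926e-01  2.60351228e+01] [ -27.32131631 1491.70265385]
3.470738531226755 [ 5.21451215e+02  1.30629622e+02 -4.76846921e-01  9.02381532e-01] [-27.32131603  51.70265328]
3.470738531226817 [521.45121496 130.62962209  -6.76003223   7.18556685] [-387.32131627  411.70265398]
[[ 0.6  0.6]
 [ 0.1  0.3]
 [-0.4  0.1]
 [-0.4 -1.2]
 [-0.6 -0.1]
 [-0.6 -1.4]
 [ 0.1 -0.7]
 [ 0.6  0.9]
 [ 0.7  0.3]
 [-0.1  0.8]]
2.689523678770528 [ 488.29760927 -294.00707241  125.4952321 ] 7190.3471483946905
[[-0.7 -0.1]
 [ 0.3  0.4]
 [ 0.2 -0.8]
 [ 1.8 -0.8]
 [-1.1  0. ]
 [-0.5  0.5]
 [ 0.1  0.1]]
30 [ 517.8728628  -299.03741818   42.        ] [array([[395.80745702, 243.8474541 ]]), array([[397.19213309, 230.14315448]]), array([[417.78987077, 220.2900091 ]]), array([[420.32680581, 215.25810848]])]
-30 [ 458.72235574 -288.97672664   42.        ] [array([[380.88327817, 251.9627657 ]]), array([[382.0411906 , 237.97762606]]), array([[411.8152077, 238.5186426]]), array([[414.21788136, 233.9338929 ]])]
```

View pics/o1_st.png

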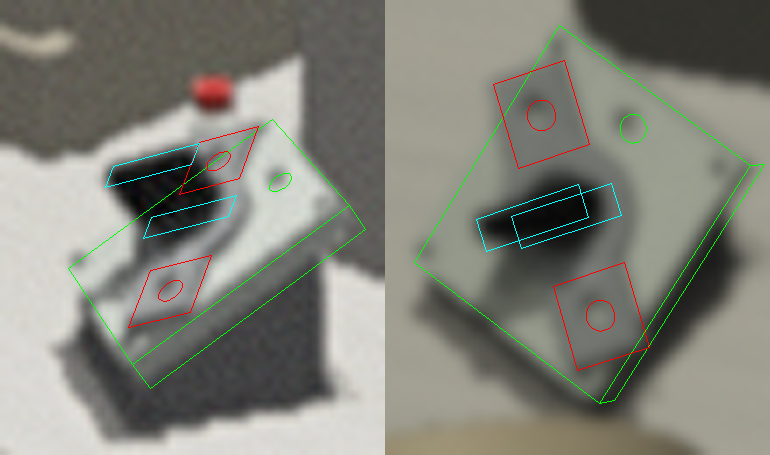

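View pics/o1_rk.png

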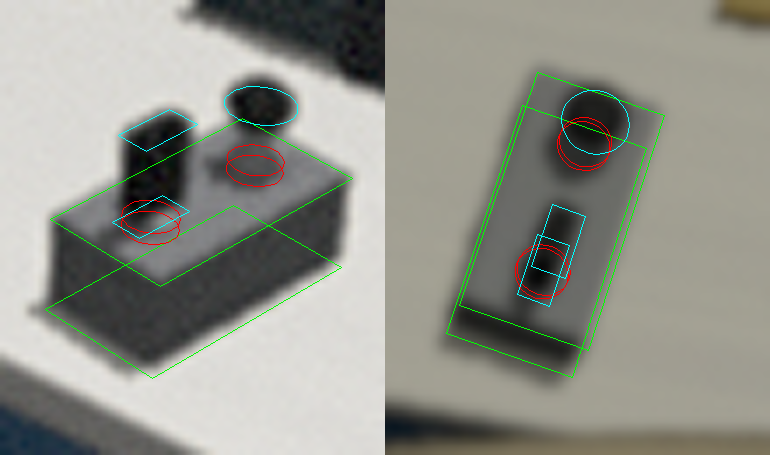

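The overlays fit to about 1 px: the collar is about 51.7° from alignment and the rack yaw is about -9.65°. Next I'll work out the move to the stage.

```bash
cat > go.py <<'E'
from h import *
from scipy.spatial.transform import Rotation as Ro
np.set_printoptions(suppress=True,precision=3)
b=np.load("bed.npy"); b[2]=(b[2]+np.pi)%(2*np.pi)-np.pi; b[3]=b[3]%(np.pi)
k=np.load("rack.npy"); k[2]=(k[2]+np.pi)%(2*np.pi)-np.pi
def toolR(zdir,ydir):
    z=np.array(zdir)/np.linalg.norm(zdir); y=np.array(ydir,float); y=y-z*(y@z); y/=np.linalg.norm(y)
    return np.c_[np.cross(y,z),y,z]
def delta(T,R):
    s=r.sense(); R0=Ro.from_euler("xyz",s["tcp_rot"],degrees=True)
    d=R0.inv().apply(np.array(T)-s["tool_pos"])/10
    print("d cm",d.round(2),"rot deg",np.degrees((R0.inv()*Ro.from_matrix(R)).as_rotvec()).round(2),"| t",round(s["time"],2),"tcp",s["tool_pos"].round(1),s["tcp_rot"].round(1),"q",s["joint_pos"].round(0),"F",s["ft_force"].round(1),"gap",s["finger_gap"].round(1))
def wing(z,ang): # grasp point height above bed face; collar angle deg
    B=bedR(b[2]); return bed(b,[0,0,z-19])[0], toolR(-B[:,2],B@Rz(np.radians(ang))@np.array([1,0,0.]))
def pinpose(off): # pin origin offset in bed frame from seat; grasp 28 above origin
    B=bedR(b[2]); return bed(b,np.array([44,0,9+28-19.])+off)[0], toolR(-B[:,2],B[:,1])
E
python3 - <<'E'
from go import *
print(b,np.degrees(b[2:]),k)
T,R=wing(110,np.degrees(b[3])); print(T,Ro.from_matrix(R).as_euler("xyz",degrees=True)); delta(T,R)
# objects: flask, weight, beaker on plane
for n,uv in(("top",(207,185)),("top",(335,222)),("top",(462,245))):
    c=C[n];d=c["R"].T@np.linalg.inv(c["camera_matrix"])@np.array([*uv,1]);o=-c["R"].T@c["t"];print(uv,(o-d*o[2]/d[2]).round(0))
E
```

```text
[521.451 130.63   -0.477   0.902] [-27.321  51.703] [ 488.298 -294.007   -0.168]
[481.027 151.513 150.808] [160.312  23.104 110.319]Traceback (most recent call last):
  File "<stdin>", line 3, in <module>
  File "go.py", line 12, in delta
    print("d cm",d.round(2),"rot deg",np.degrees((R0.inv()*Ro.from_matrix(R)).as_rotvec()).round(2),"| t",round(s["time"],2),"tcp",s["tool_pos"].round(1),s["tcp_rot"].round(1),"q",s["joint_pos"].round(0),"F",s["ft_force"].round(1),"gap",s["finger_gap"].round(1))
                                                                                                                                                                                                                                             ^^^^^^^^^^^^^^^^^^^^^
AttributeError: 'float' object has no attribute 'round'
```

```bash
sed -i 's/s\["finger_gap"\].round(1)/round(s["finger_gap"],1)/' go.py
python3 - <<'E'
from go import *
T,R=wing(150,np.degrees(b[3])); delta(T,R)
for n,uv in(("top",(207,185)),("top",(335,222)),("top",(462,245))):
    c=C[n];d=c["R"].T@np.linalg.inv(c["camera_matrix"])@np.array([*uv,1]);o=-c["R"].T@c["t"];print(uv,(o-d*o[2]/d[2]).round(0))
E
```

```text
d cm [ 48.57 -53.25   4.58] rot deg [-32.8   -4.68 -85.24] | t 0.1 tcp [ 272.  -534.3  230.3] [-179.9   -0.    27. ] q [-68.   8.  85.   0.  87.  -5.] F [ 0.7  0.1 -0.1] gap 85.4
(207, 185) [526. 358.   0.]
(335, 222) [481. -58.   0.]
(462, 245) [ 481. -443.    0.]
```

```bash
python3 -m creep '16 -18 0 -11 -1.5 -28 8.5;32 -36 0 -22 -3 -57 8.5;48.57 -53.25 4.58 -32.8 -4.68 -85.24 8.5;48.57 -53.25 4.58 -32.8 -4.68 -85.24 8.5;48.57 -53.25 4.58 -32.8 -4.68 -85.24 8.5;48.57 -53.25 4.58 -32.8 -4.68 -85.24 8.5;48.57 -53.25 4.58 -32.8 -4.68 -85.24 8.5;48.57 -53.25 4.58 -32.8 -4.68 -85.24 8.5;48.57 -53.25 4.58 -32.8 -4.68 -85.24 8.5;48.57 -53.25 4.58 -32.8 -4.68 -85.24 8.5;48.57 -53.25 4.58 -32.8 -4.68 -85.24 8.5;48.57 -53.25 4.58 -32.8 -4.68 -85.24 8.5;48.57 -53.25 4.58 -32.8 -4.68 -85.24 8.5;48.57 -53.25 4.58 -32.8 -4.68 -85.24 8.5;48.57 -53.25 4.58 -32.8 -4.68 -85.24 8.5;48.57 -53.25 4.58 -32.8 -4.68 -85.24 8.5;48.57 -53.25 4.58 -32.8 -4.68 -85.24 8.5;48.57 -53.25 4.58 -32.8 -4.68 -85.24 8.5;48.57 -53.25 4.58 -32.8 -4.68 -85.24 8.5;48.57 -53.25 4.58 -32.8 -4.68 -85.24 8.5' 40
python3 - <<'E'
from go import *
from ov import *
T,R=wing(150,np.degrees(b[3])); delta(T,R)
T,R=wing(36,np.degrees(b[3])); delta(T,R)
s=imaging.snapshot("scene")[:,:,::-1];t=imaging.snapshot("top")[:,:,::-1]
cv2.imwrite("pics/b1.png",np.hstack([ov(s,"scene",(230,80,110,140),4,[],0),cv2.resize(t[100:240,190:300],None,fx=3,fy=4)]))
E
```

```text
time: 2.1
tool_pos: [463.4, 159.7, 185.9]
tcp_rot: [160.3, 23.1, 110.2]
ft_force: [-0.2, -0.4, 0.4]
finger_gap: 84.9
d cm [0.11 0.02 0.01] rot deg [ 0.01  0.03 -0.11] | t 2.1 tcp [463.4 159.7 185.9] [160.3  23.1 110.2] q [ 31. -24. 124. -28.  66.  15.] F [-0.2 -0.4  0.4] gap 84.9
d cm [ 0.11  0.02 11.41] rot deg [ 0.01  0.03 -0.11] | t 2.1 tcp [463.4 159.7 185.9] [160.3  23.1 110.2] q [ 31. -24. 124. -28.  66.  15.] F [-0.2 -0.4  0.4] gap 84.9
```

View pics/b1.png

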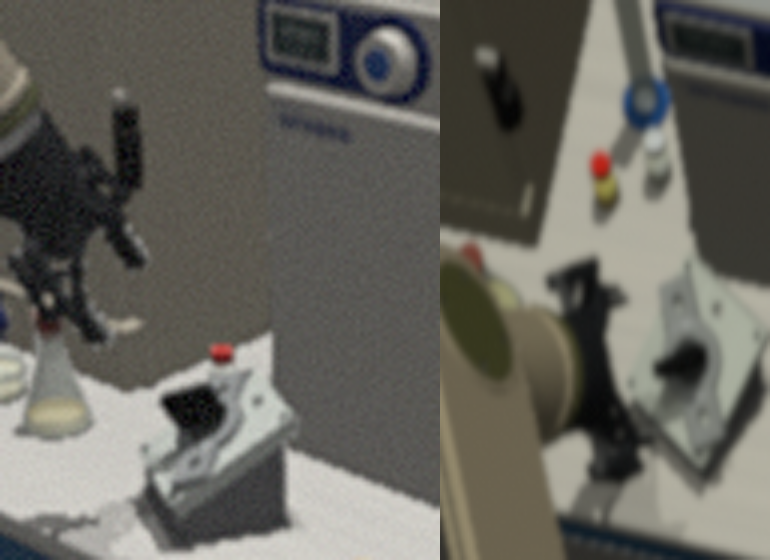

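The open gripper faces the wing, with its fingers at about (130,250) and (95,330) in the left crop, along the collar's ear line. I'll advance along the tool axis.

```bash
python3 -m creep '0.1 0 3 0 0 0 8.5;0.1 0 6 0 0 0 8.5;0.1 0 8 0 0 0 8.5;0.1 0 9.5 0 0 0 8.5;0.1 0 10.5 0 0 0 8.5;0.1 0 11.1 0 0 0 8.5;0.1 0 11.4 0 0 0 8.5;0.1 0 11.4 0 0 0 8.5' 40
python3 - <<'E'
from go import *
from ov import *
T,R=wing(36,np.degrees(b[3])); delta(T,R)
s=imaging.snapshot("scene")[:,:,::-1];t=imaging.snapshot("top")[:,:,::-1]
cv2.imwrite("pics/b2.png",np.hstack([ov(s,"scene",(240,130,80,90),5,[],0),ov(t,"top",(230,140,75,90),5,[],0)]))
E
```

```text
time: 3.0
tool_pos: [514.0, 134.7, 87.0]
tcp_rot: [160.2, 23.1, 110.2]
ft_force: [0.2, -0.0, 0.1]
finger_gap: 85.0
d cm [-0.   -0.03  0.03] rot deg [ 0.03  0.02 -0.1 ] | t 3.0 tcp [514.  134.7  87. ] [160.2  23.1 110.2] q [ 25. -11. 125. -30.  51.  17.] F [ 0.2 -0.   0.1] gap 85.0
```

View pics/b2.png

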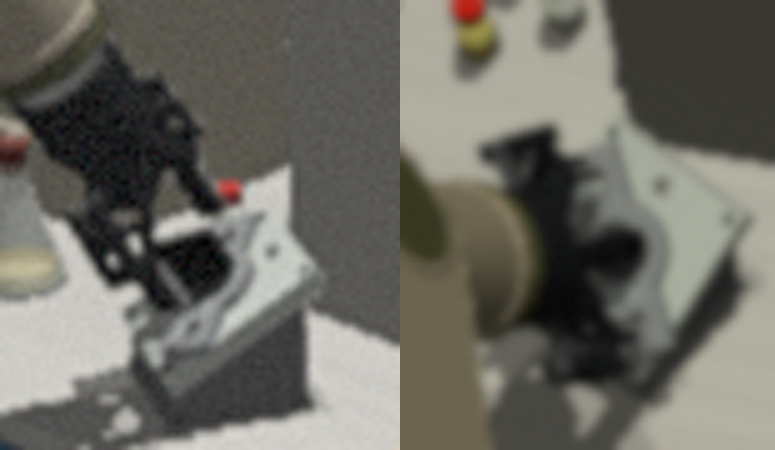

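The wing, at (190,265) in the left crop, lies between the fingers. I'll close gently.

```bash
python3 -m creep '0 0 0 0 0 0 4;0 0 0 0 0 0 3;0 0 0 0 0 0 1.2;0 0 0 0 0 0 1.2;0 0 0 0 0 0 1.2;0 0 0 0 0 0 1.2;0 0 0 0 0 0 1.2;0 0 0 0 0 0 1.2;0 0 0 0 0 0 1.2;0 0 0 0 0 0 1.2' 25
python3 - <<'E'
from go import *
T,R=wing(36,np.degrees(b[3])); delta(T,R)
s=r.sense();print(s["wrist_torque"], Ro.from_euler("xyz",s["tcp_rot"],degrees=True).inv().apply(s["ft_force"]))
E
```

```text
time: 4.1
tool_pos: [514.9, 135.6, 88.2]
tcp_rot: [160.1, 23.1, 110.2]
ft_force: [5.4, 1.3, -0.2]
finger_gap: 13.5
d cm [-0.   -0.18  0.11] rot deg [ 0.19  0.01 -0.11] | t 4.1 tcp [514.9 135.6  88.2] [160.1  23.1 110.2] q [ 25. -11. 125. -30.  51.  17.] F [ 5.4  1.3 -0.2] gap 13.5
[0.307 0.018 0.125] [-0.517  5.007  2.244]
```

```bash
python3 - <<'E'
from go import *
T,R=wing(36,0); delta(T,R)
E
python3 -m creep '0 0 0 0 0 6 1.2;0 0 0 0 0 12 1.2;0 0 0 0 0 18 1.2;0 0 0 0 0 24 1.2;0 0 0 0 0 30 1.2;0 0 0 0 0 36 1.2;0 0 0 0 0 42 1.2;0 0 0 0 0 47 1.2;0 0 0 0 0 50 1.2;0 0 0 0 0 51.6 1.2;0 0 0 0 0 51.6 1.2;0 0 0 0 0 51.6 1.2' 25
python3 - <<'E'
from go import *
T,R=wing(36,0); delta(T,R)
s=r.sense();print(s["wrist_torque"], Ro.from_euler("xyz",s["tcp_rot"],degrees=True).inv().apply(s["ft_force"]))
E
```

```text
d cm [-0.   -0.18  0.11] rot deg [ 0.18 -0.08 51.59] | t 4.1 tcp [514.9 135.6  88.2] [160.1  23.1 110.2] q [ 25. -11. 125. -30.  51.  17.] F [ 5.4  1.3 -0.2] gap 13.5
time: 5.3
tool_pos: [512.1, 135.4, 86.7]
tcp_rot: [150.1, 0.1, 62.7]
ft_force: [-24.2, 4.3, 12.9]
finger_gap: 13.7
d cm [0.01 0.17 0.09] rot deg [-0.13  0.06  0.01] | t 5.3 tcp [512.1 135.4  86.7] [150.1   0.1  62.7] q [ 25. -11. 125. -30.  51.  68.] F [-24.2   4.3  12.9] gap 13.7
[-0.053  2.35  -0.615] [ -7.277 -13.879 -22.894]
```

```bash
python3 -m creep '0 0 0 0 0 0 3;0 0 0 0 0 0 3;0 0 0 0 0 0 3;0 0 0 0 0 0 3' 25
python3 - <<'E'
from go import *
T,R=wing(36,0); delta(T,R)
s=r.sense();print(s["wrist_torque"], Ro.from_euler("xyz",s["tcp_rot"],degrees=True).inv().apply(s["ft_force"]))
E
python3 -m creep '0 0 0 0 0 0 3;0 0 0 0 0 0 1.2;0 0 0 0 0 0 1.2;0 0 0 0 0 0 1.2;0 0 0 0 0 0 1.2;0 0 0 0 0 0 1.2' 25
python3 - <<'E'
from go import *
T,R=wing(36,0); delta(T,R)
s=r.sense();print(s["wrist_torque"], Ro.from_euler("xyz",s["tcp_rot"],degrees=True).inv().apply(s["ft_force"]))
E
```

```text
time: 5.7
tool_pos: [512.4, 135.4, 86.9]
tcp_rot: [150.1, 0.0, 62.7]
ft_force: [0.3, 0.2, -0.3]
finger_gap: 30.5
d cm [-0.01  0.14  0.1 ] rot deg [-0.11  0.05  0.  ] | t 5.7 tcp [512.4 135.4  86.9] [150.1   0.   62.7] q [ 25. -11. 125. -30.  51.  68.] F [ 0.3  0.2 -0.3] gap 30.5
[ 0.135  0.228 -0.049] [ 0.302 -0.02   0.328]
time: 6.3
tool_pos: [512.0, 135.5, 86.7]
tcp_rot: [150.1, 0.0, 62.7]
ft_force: [-5.5, 1.7, 3.2]
finger_gap: 13.6
d cm [-0.    0.19  0.1 ] rot deg [-0.15  0.06 -0.  ] | t 6.3 tcp [512.  135.5  86.7] [150.1   0.   62.7] q [ 25. -11. 125. -30.  51.  68.] F [-5.5  1.7  3.2] gap 13.6
[ 0.118  0.542 -0.058] [-1.006 -3.307 -5.593]
```

```bash
python3 -m creep '0 0 0 0 0 0 8.5;0 0 0 0 0 0 8.5;0 0 0 0 0 0 8.5;0 0 0 0 0 0 8.5;0 0 -2 0 0 0 8.5;0 0 -5 0 0 0 8.5;0 0 -9 0 0 0 8.5;0 0 -13 0 0 0 8.5;0 0 -16 0 0 0 8.5;0 0 -16 0 0 0 8.5' 25
python3 - <<'E'
from go import *
from ov import *
s=imaging.snapshot("scene")[:,:,::-1];t=imaging.snapshot("top")[:,:,::-1]
cv2.imwrite("pics/scene1.png",s);cv2.imwrite("pics/top1.png",t)
b2=b.copy();b2[3]=0
cv2.imwrite("pics/b3.png",np.hstack([ov(s,"scene",(255,155,55,65),7,stage(b2),0),ov(t,"top",(248,160,55,65),7,stage(b2),0)]))
cv2.imwrite("pics/b4.png",np.hstack([ov(s,"scene",(255,155,55,65),7,[],0),ov(t,"top",(248,160,55,65),7,[],0)]))
E
```

```text
time: 7.3
tool_pos: [442.4, 174.3, 230.8]
tcp_rot: [149.9, -0.4, 62.7]
ft_force: [0.8, 0.5, 1.1]
finger_gap: 84.8
```

View pics/b3.png

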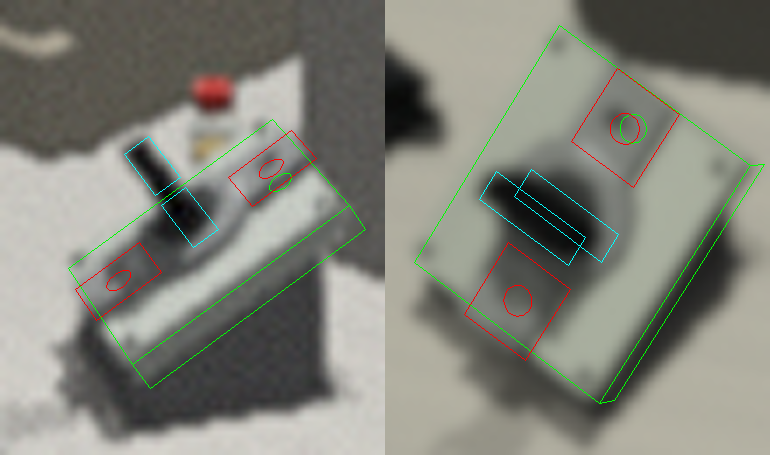

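View pics/b4.png

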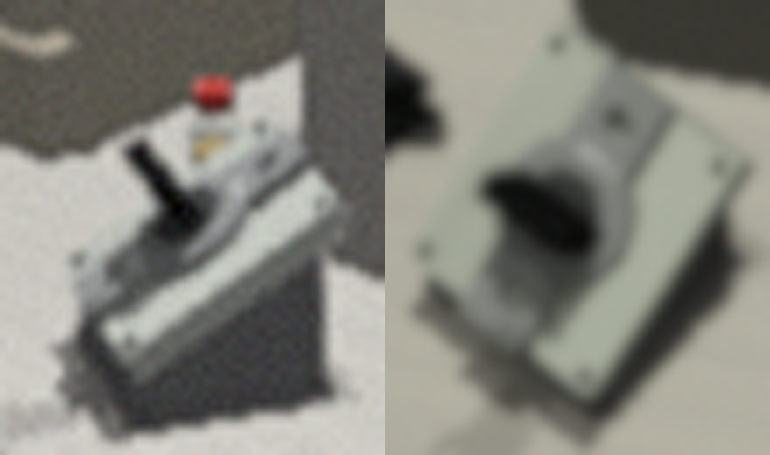

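```bash
cat > fit2.py <<'E'
from go import *
def px(n,q):
    return np.array([(q[0]-(385 if n=="top" else 0))/7-.5+(248 if n=="top" else 255), q[1]/7-.5+(160 if n=="top" else 155)])
scr=[("top",(557,43),1,1),("top",(718,167),1,-1),("top",(425,250),-1,1),("top",(585,375),-1,-1),
("scene",(78,258),-1,1),("scene",(262,128),1,1),("scene",(322,202),1,-1),("scene",(128,342),-1,-1)]
hol=[("top",(617,118),(44,0,9)),("scene",(268,158),(44,0,9))]
# bed hole in first pictures (top0/scene0)
def f(p,raw=False,cams=("top","scene")):
    o=[]
    for n,q,i,j in scr: 
        if n in cams: o.append(proj(n,bed(p,(i*p[3],j*p[4],0)))[0]-px(n,q))
    for n,q,P in hol:
        if n in cams:o.append(proj(n,bed(p,P))[0]-px(n,q))
    return np.array(o) if raw else np.ravel(o)
for cams in(("top","scene"),("top",),("scene",)):
    s=least_squares(f,[521,130,-.47,52,43],args=(False,cams),loss="soft_l1")
    print(cams,s.cost.round(2),s.x.round(2),np.degrees(s.x[2]).round(1), "bedframe off from b:",((np.array([s.x[0],s.x[1],72])-[b[0],b[1],72])@bedR(b[2])).round(2))
    print(f(s.x,True,cams).round(1).tolist())
E
python3 fit2.py
```

```text
('top', 'scene') 1.36 [523.37 135.69  -0.5   54.13  45.06] -28.4 bedframe off from b: [-0.54  5.38  0.31]
[[-0.2, -0.2], [-0.0, -0.2], [-0.2, -0.1], [-0.5, -0.2], [0.4, 0.3], [0.2, 0.1], [0.4, 0.3], [0.6, 0.2], [-0.3, 0.7], [-0.3, 0.9]]
('top',) 0.31 [523.48 134.95  -0.49  53.88  45.18] -28.1 bedframe off from b: [-0.15  4.77  0.09]
[[-0.1, -0.1], [0.2, -0.2], [0.1, -0.1], [-0.1, -0.2], [-0.1, 0.7]]
('scene',) 0.39 [524.75 138.25  -0.5   54.52  45.08] -28.9 bedframe off from b: [-0.49  8.29  0.28]
[[0.1, -0.0], [0.1, -0.2], [0.1, -0.1], [0.1, -0.2], [-0.5, 0.6]]
```

```bash
sed 's/-\.5+/+/g' fit2.py > fit3.py; python3 fit3.py
```

```text
('top', 'scene') 0.84 [522.31 133.37  -0.5   54.09  45.02] -28.4 bedframe off from b: [-0.43  2.83  0.25]
[[-0.0, -0.2], [0.1, -0.2], [0.0, -0.2], [-0.3, -0.2], [0.1, 0.2], [-0.1, -0.1], [0.2, 0.1], [0.4, 0.0], [-0.1, 0.7], [-0.5, 0.7]]
('top',) 0.31 [522.19 133.14  -0.49  53.86  45.14] -28.1 bedframe off from b: [-0.42  2.57  0.24]
[[-0.1, -0.1], [0.2, -0.2], [0.1, -0.1], [-0.1, -0.2], [-0.1, 0.7]]
('scene',) 0.37 [523.13 134.38  -0.5   54.39  44.86] -28.9 bedframe off from b: [-0.2   4.1   0.12]
[[0.1, -0.0], [0.1, -0.2], [0.1, -0.0], [0.1, -0.2], [-0.5, 0.6]]
```

```bash
cat >> go.py <<'E'
b=np.array([521.4,134.6,np.radians(-28.3),0.])
def rk(s,z): return np.array([k[0],k[1],0])+Rz(k[2])@np.array([30.*s,0,z])
def pick(z,yaw): return rk(-1,z), Ro.from_euler("xyz",[180,0,yaw],degrees=True).as_matrix()
E
python3 - <<'E'
from go import *
kd=np.degrees(k[2]); delta(*pick(150,90+kd))
E
```

```text
d cm [-40.26  15.89  17.89] rot deg [ 29.67   4.55 -17.26] | t 7.4 tcp [441.7 172.8 226.2] [150.1  -0.1  62.7] q [ 35. -28. 122. -27.  73.  67.] F [ 0.3 -0.3 -1.2] gap 84.9
```

```bash
python3 -m creep '-5 2 2 5 1 -3 8.5;-10 4 4 10 1.5 -6 8.5;-15 6 6 14 2 -9 8.5;-20 8 8 19 3 -12 8.5;-25 10 11 24 4 -15 7;-30 12 13 29.67 4.55 -17.26 6;-35 14 15.5 29.67 4.55 -17.26 5;-40.26 15.89 17.89 29.67 4.55 -17.26 4.2;-40.26 15.89 17.89 29.67 4.55 -17.26 4.2;-40.26 15.89 17.89 29.67 4.55 -17.26 4.2;-40.26 15.89 17.89 29.67 4.55 -17.26 4.2;-40.26 15.89 17.89 29.67 4.55 -17.26 4.2;-40.26 15.89 17.89 29.67 4.55 -17.26 4.2' 20
python3 - <<'E'
from go import *
from ov import *
kd=np.degrees(k[2]); delta(*pick(51,90+kd))
s=imaging.snapshot("scene")[:,:,::-1];t=imaging.snapshot("top")[:,:,::-1]
cv2.imwrite("pics/c1.png",np.hstack([ov(s,"scene",(345,190,80,90),5,[],0),ov(t,"top",(375,180,75,90),5,[],0)]))
E
```

```text
time: 8.7
tool_pos: [457.4, -289.0, 147.8]
tcp_rot: [-179.8, -0.1, 80.2]
ft_force: [-0.0, 0.5, 0.5]
finger_gap: 41.9
d cm [0.   0.16 9.68] rot deg [-0.18 -0.11 -0.12] | t 8.7 tcp [ 457.4 -289.   147.8] [-179.8   -0.1   80.2] q [-38.   2. 100.   0.  78. -28.] F [-0.   0.5  0.5] gap 41.9
```

View pics/c1.png

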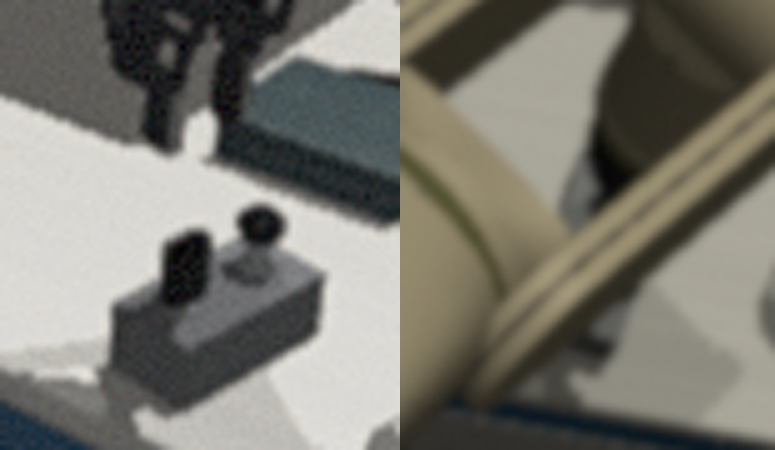

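The fingers straddle the column above the paddle: finger midpoint at crop (187,148), paddle at (187,270). I'll lower, with the jaws along the rack's x to centre on the paddle's width.

```bash
python3 -m creep '0 0.16 3 0 0 0 4.2;0 0.16 4.5 0 0 0 4.2;0 0.16 5 0 0 0 4.2;0 0.16 5 0 0 0 4.2' 20
python3 - <<'E'
from go import *
from ov import *
kd=np.degrees(k[2]); delta(*pick(51,90+kd))
s=imaging.snapshot("scene")[:,:,::-1]
cv2.imwrite("pics/c2.png",ov(s,"scene",(345,190,80,90),6,[],0))
E
```

```text
time: 9.2
tool_pos: [459.3, -287.2, 98.2]
tcp_rot: [-179.8, -0.1, 80.4]
ft_force: [0.9, -0.7, 0.5]
finger_gap: 42.0
d cm [-0.19 -0.01  4.72] rot deg [-0.18 -0.11  0.06] | t 9.2 tcp [ 459.3 -287.2   98.2] [-179.8   -0.1   80.4] q [-37.   5. 103.   0.  73. -28.] F [ 0.9 -0.7  0.5] gap 42.0
```

View pics/c2.png

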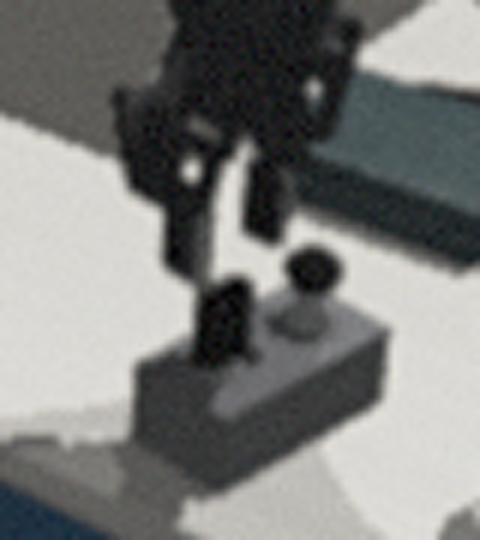

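```bash
python3 -m creep '-0.1 0 1 0 0 0 4.2;-0.2 0 2 0 0 0 4.2;-0.2 0 3 0 0 0 4.2;-0.2 0 3.9 0 0 0 4.2;-0.2 0 4.5 0 0 0 4.2;-0.2 0 4.7 0 0 0 4.2;-0.2 0 4.7 0 0 0 4.2' 20
python3 - <<'E'
from go import *
from ov import *
kd=np.degrees(k[2]); delta(*pick(51,90+kd))
s=imaging.snapshot("scene")[:,:,::-1]
cv2.imwrite("pics/c3.png",ov(s,"scene",(345,190,80,90),6,[],0))
E
```

```text
time: 9.95
tool_pos: [459.3, -289.6, 51.8]
tcp_rot: [-179.9, -0.1, 80.4]
ft_force: [-0.2, -0.1, -0.3]
finger_gap: 42.2
d cm [ 0.05 -0.06  0.08] rot deg [-0.13 -0.08  0.05] | t 9.95 tcp [ 459.3 -289.6   51.8] [-179.9   -0.1   80.4] q [-38.   8. 104.   0.  68. -28.] F [-0.2 -0.1 -0.3] gap 42.2
```

View pics/c3.png

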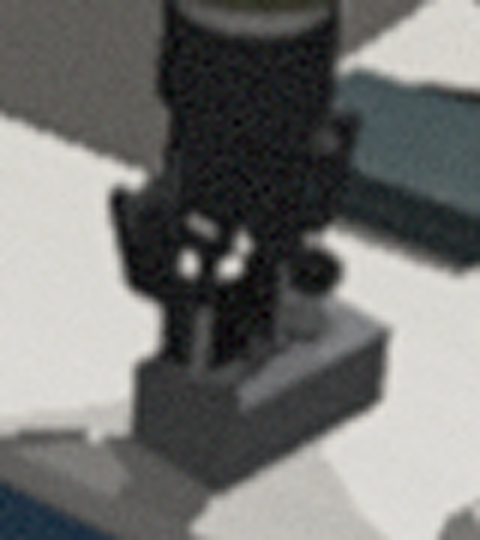

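The paddle is between the fingers and no force shows. The round knob at crop (318,270) is clear.

```bash
python3 -m creep '0 0 0 0 0 0 3.4;0 0 0 0 0 0 2.6;0 0 0 0 0 0 2.6;0 0 0 0 0 0 2.6;0 0 0 0 0 0 2.6;0 0 0 0 0 0 2.6' 20
python3 - <<'E'
from go import *
kd=np.degrees(k[2]); delta(*pick(51,90+kd));s=r.sense();print(s["tool_pos"],s["wrist_torque"])
E
```

```text
time: 10.6
tool_pos: [459.9, -290.1, 52.9]
tcp_rot: [-180.0, -0.0, 80.4]
ft_force: [-1.4, -0.4, 5.4]
finger_gap: 27.9
d cm [ 0.09 -0.14  0.19] rot deg [-0.03 -0.03  0.05] | t 10.6 tcp [ 459.9 -290.1   52.9] [-180.    -0.    80.4] q [-38.   8. 104.   0.  68. -28.] F [-1.4 -0.4  5.4] gap 27.9
[ 459.948 -290.101   52.943] [0.089 0.031 0.042]
```

```bash
sed -i 's/^def pick.*/def pick(z,yaw): return rk(-1,z)+Rz(k[2])@np.array([1.4,0,0]), Ro.from_euler("xyz",[180,0,yaw],degrees=True).as_matrix()/' go.py
python3 -m creep '0 0 0 0 0 0 4.4;0 0 0 0 0 0 4.4;0 0 0 0 0 0 4.4;0 0 0 0 0 0 4.4' 20
python3 - <<'E'
from go import *
kd=np.degrees(k[2]); delta(*pick(51,180+kd))
E
```

```text
time: 11.0
tool_pos: [459.7, -289.9, 52.6]
tcp_rot: [-179.9, -0.1, 80.4]
ft_force: [-0.4, 0.4, -0.1]
finger_gap: 44.1
d cm [0.07 0.03 0.16] rot deg [ -0.01  -0.1  -89.95] | t 11.0 tcp [ 459.7 -289.9   52.6] [-179.9   -0.1   80.4] q [-38.   8. 104.   0.  68. -28.] F [-0.4  0.4 -0.1] gap 44.1
```

```bash
python3 -m creep '0.07 0 0.1 0 0 -8 4.4;0.07 0 0.1 0 0 -16 4.4;0.07 0 0.1 0 0 -24 4.4;0.07 0 0.1 0 0 -32 4.4;0.07 0 0.1 0 0 -40 4.4;0.07 0 0.1 0 0 -48 4.4;0.07 0 0.1 0 0 -56 4.4;0.07 0 0.1 0 0 -64 4.4;0.07 0 0.1 0 0 -72 4.4;0.07 0 0.1 0 0 -80 4.4;0.07 0 0.1 0 0 -87 4.4;0.07 0.03 0.16 0 0 -89.95 4.4;0.07 0.03 0.16 0 0 -89.95 4.4' 20
python3 - <<'E'
from go import *
kd=np.degrees(k[2]); delta(*pick(51,180+kd))
E
```

```text
time: 12.3
tool_pos: [460.0, -289.1, 50.8]
tcp_rot: [179.9, -0.1, 170.4]
ft_force: [0.6, -0.7, 0.1]
finger_gap: 44.1
d cm [-0.01 -0.01 -0.02] rot deg [ 0.06 -0.09  0.04] | t 12.3 tcp [ 460.  -289.1   50.8] [179.9  -0.1 170.4] q [ -38.    8.  104.    0.   68. -118.] F [ 0.6 -0.7  0.1] gap 44.1
```

Position is now within 0.2 mm, so I'll grip.

```bash
python3 -m creep '0 0 0 0 0 0 3;0 0 0 0 0 0 2;0 0 0 0 0 0 1;0 0 0 0 0 0 1;0 0 0 0 0 0 1;0 0 0 0 0 0 1;0 0 0 0 0 0 1;0 0 0 0 0 0 1;0 0 0 0 0 0 1' 40
python3 - <<'E'
from go import *
kd=np.degrees(k[2]); delta(*pick(51,180+kd))
E
python3 -m creep '0 0 -1 0 0 0 1;0 0 -2 0 0 0 1;0 0 -4 0 0 0 1;0 0 -6 0 0 0 1;0 0 -8 0 0 0 1;0 0 -11 0 0 0 1;0 0 -14 0 0 0 1;0 0 -14 0 0 0 1'
python3 - <<'E'
from go import *
from ov import *
kd=np.degrees(k[2]); delta(*pick(51,180+kd))
s=imaging.snapshot("scene")[:,:,::-1]
cv2.imwrite("pics/d1.png",ov(s,"scene",(345,150,85,130),4,[],0))
E
```

```text
time: 13.2
tool_pos: [460.0, -288.9, 50.7]
tcp_rot: [179.9, -0.1, 170.4]
ft_force: [0.8, 5.1, 2.6]
finger_gap: 13.3
d cm [-0.01 -0.03 -0.03] rot deg [ 0.09 -0.09  0.05] | t 13.2 tcp [ 460.  -288.9   50.7] [179.9  -0.1 170.4] q [ -38.    8.  104.    0.   68. -118.] F [0.8 5.1 2.6] gap 13.3
time: 14.0
tool_pos: [462.3, -291.6, 197.0]
tcp_rot: [-179.8, 0.4, 170.4]
ft_force: [0.8, -0.5, -0.5]
finger_gap: 13.5
d cm [ 0.34  0.26 14.6 ] rot deg [-0.22  0.35  0.02] | t 14.0 tcp [ 462.3 -291.6  197. ] [-179.8    0.4  170.4] q [ -38.   -0.   97.   -0.   83. -118.] F [ 0.8 -0.5 -0.5] gap 13.5
```

View pics/d1.png

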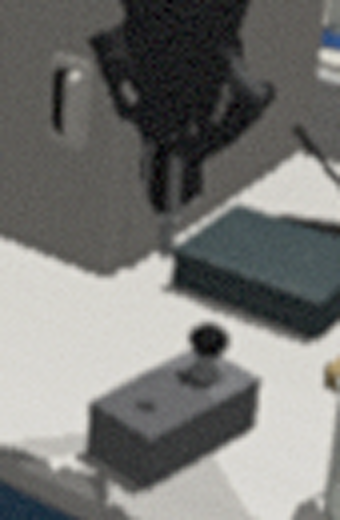

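```bash
sed -i 's/9+28-19\./9+8.7/' go.py
python3 - <<'E'
from go import *
for z in (110,60): T,R=pinpose([0,0,z]); print(T); delta(T,R)
E
```

```text
[498.732 146.805 204.591]
d cm [ 3.64 43.77 -1.14] rot deg [  4.79 -29.52  18.26] | t 14.05 tcp [ 461.4 -290.9  194.3] [-179.9    0.2  170.4] q [ -38.   -0.   97.   -0.   83. -118.] F [-0.4 -0.5 -1.5] gap 13.4
[520.744 134.953 161.29 ]
d cm [ 1.29 42.98  3.2 ] rot deg [  4.79 -29.52  18.26] | t 14.05 tcp [ 461.4 -290.9  194.3] [-179.9    0.2  170.4] q [ -38.   -0.   97.   -0.   83. -118.] F [-0.4 -0.5 -1.5] gap 13.4
```

```bash
python3 -m creep '0.5 5 -1 1 -4 2 1;1 9 -2 1.5 -8 5 1;1.5 13 -2 2 -12 7 1;2 17 -2 3 -16 10 1;2.4 22 -2 4 -22 13 1;2.8 26 -2 4.8 -29.5 18.26 1;3.2 30 -2 4.8 -29.5 18.26 1;3.5 34 -2 4.8 -29.5 18.26 1;3.64 38 -1.5 4.8 -29.5 18.26 1;3.64 41 -1.14 4.79 -29.52 18.26 1;3.64 43 -1.14 4.79 -29.52 18.26 1;3.64 43.77 -1.14 4.79 -29.52 18.26 1;3.64 43.77 -1.14 4.79 -29.52 18.26 1;3.64 43.77 -1.14 4.79 -29.52 18.26 1;3.64 43.77 -1.14 4.79 -29.52 18.26 1' 60
python3 - <<'E'
from go import *
for z in (110,50): delta(*pinpose([0,0,z]))
E
```

```text
time: 15.55
tool_pos: [498.7, 145.5, 204.5]
tcp_rot: [-180.0, 30.0, 151.6]
ft_force: [-0.2, 0.1, 1.0]
finger_gap: 13.0
d cm [ 0.05  0.12 -0.04] rot deg [-0.06  0.01 -0.06] | t 15.55 tcp [498.7 145.5 204.5] [-180.    30.   151.6] q [ 27. -21. 119. -27.  66. -27.] F [-0.2  0.1  1. ] gap 13.0
d cm [0.05 0.13 5.96] rot deg [-0.06  0.01 -0.06] | t 15.55 tcp [498.7 145.5 204.5] [-180.    30.   151.6] q [ 27. -21. 119. -27.  66. -27.] F [-0.2  0.1  1. ] gap 13.0
```

```bash
python3 -m creep '0.05 0.12 2 0 0 0 1;0.05 0.12 4 0 0 0 1;0.05 0.12 5.5 0 0 0 1;0.05 0.12 6.6 0 0 0 1;0.05 0.12 7.1 0 0 0 1;0.05 0.12 7.1 0 0 0 1;0.05 0.12 7.1 0 0 0 1'
cat > look.py <<'E'
import sys
from go import *
from ov import *
s=r.sense();R0=Ro.from_euler("xyz",s["tcp_rot"],degrees=True).as_matrix()
po=s["tool_pos"]+R0[:,2]*8.7
print("pin origin in bed frame rel seat",((po-[b[0],b[1],72])@bedR(b[2])-[44,0,9]).round(2),"F tool",(R0.T@s["ft_force"]).round(1),"Tq",(R0.T@s["wrist_torque"]).round(2))
delta(*pinpose([0,0,38]))
if len(sys.argv)>1:
    im={n:imaging.snapshot(n)[:,:,::-1] for n in("scene","top")}
    ln=[(po+R0[:,2]*np.array([[0],[32]]),(0,0,255))]+[(po+R0[:,2]*32+2.5*(np.cos(a)*R0[:,0]+np.sin(a)*R0[:,1]) for a in [0]) ] if 0 else [(po+R0[:,2]*np.array([[0],[32]]),(0,0,255))]
    L=ln+stage(b)
    bx={"scene":(262,145,50,55),"top":(255,155,50,55)}
    cv2.imwrite("pics/%s.png"%sys.argv[1],np.vstack([np.hstack([ov(im[n],n,bx[n],5,[],0) for n in im]),np.hstack([ov(im[n],n,bx[n],5,L,0) for n in im])]))
E
python3 look.py e1
```

```text
time: 16.25
tool_pos: [530.3, 129.9, 143.5]
tcp_rot: [180.0, 30.0, 151.6]
ft_force: [0.1, 0.1, -0.2]
finger_gap: 13.3
pin origin in bed frame rel seat [ 0.52  0.06 39.15] F tool [0.1 0.2 0.2] Tq [ 0.03  0.3  -0.01]
d cm [ 0.05 -0.01  0.11] rot deg [-0.04  0.04 -0.09] | t 16.25 tcp [530.3 129.9 143.5] [180.   30.  151.6] q [ 24. -14. 120. -28.  57. -26.] F [ 0.1  0.1 -0.2] gap 13.3
```

View pics/e1.png

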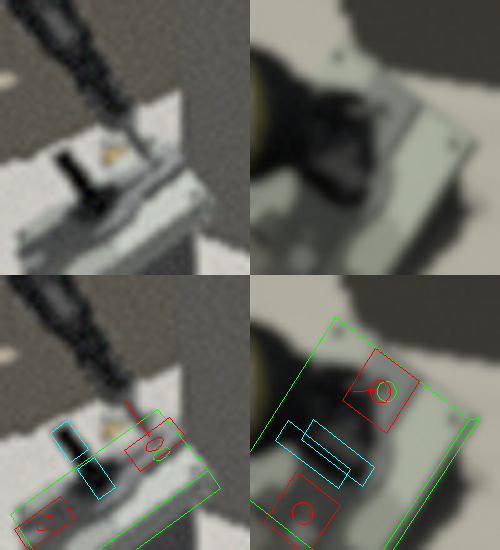

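The shank tip, at crop (150,158), agrees with its projection just above the ear. I'll descend slowly while watching the force.

```bash
python3 -m creep '0.05 0 0.3 0 0 0 1;0.05 0 0.5 0 0 0 1;0.05 0 0.7 0 0 0 1;0.05 0 0.9 0 0 0 1;0.05 0 1.0 0 0 0 1;0.05 0 1.0 0 0 0 1'; python3 look.py
```

```text
time: 16.95
tool_pos: [534.4, 127.9, 134.5]
tcp_rot: [180.0, 30.0, 151.6]
ft_force: [-0.2, -0.6, -0.8]
finger_gap: 13.4
pin origin in bed frame rel seat [-0.09  0.23 29.13] F tool [ 0.3 -0.6  0.8] Tq [-0.    0.28 -0.  ]
d cm [-0.01 -0.02 -0.89] rot deg [-0.02  0.04 -0.08] | t 16.95 tcp [534.4 127.9 134.5] [180.   30.  151.6] q [ 23. -13. 120. -28.  56. -26.] F [-0.2 -0.6 -0.8] gap 13.4
```

```bash
python3 -m creep '0 0 0.2 0 0 0 1;0 0 0.4 0 0 0 1;0 0 0.6 0 0 0 1;0 0 0.8 0 0 0 1;0 0 0.8 0 0 0 1'; python3 look.py
```

```text
time: 17.45
tool_pos: [537.8, 125.8, 127.1]
tcp_rot: [-180.0, 30.0, 151.6]
ft_force: [0.2, -0.2, 0.1]
finger_gap: 13.2
pin origin in bed frame rel seat [-0.34  0.02 20.77] F tool [-0.2 -0.1  0.1] Tq [-0.03  0.37 -0.01]
d cm [-0.03 -0.   -1.72] rot deg [-0.05  0.02 -0.07] | t 17.45 tcp [537.8 125.8 127.1] [-180.    30.   151.6] q [ 23. -12. 120. -28.  55. -26.] F [ 0.2 -0.2  0.1] gap 13.2
```

```bash
python3 -m creep '-0.03 0 0.2 0 0 0 1;-0.03 0 0.4 0 0 0 1;-0.03 0 0.6 0 0 0 1;-0.03 0 0.8 0 0 0 1;-0.03 0 1.0 0 0 0 1;-0.03 0 1.0 0 0 0 1'; python3 look.py
```

```text
time: 18.05
tool_pos: [542.3, 123.1, 118.2]
tcp_rot: [-180.0, 30.0, 151.6]
ft_force: [-0.1, 0.6, -1.0]
finger_gap: 13.2
pin origin in bed frame rel seat [-0.25 -0.19 10.44] F tool [0.8 0.4 0.7] Tq [ 0.    0.27 -0.01]
d cm [-0.02  0.01 -2.76] rot deg [-0.07 -0.   -0.06] | t 18.05 tcp [542.3 123.1 118.2] [-180.    30.   151.6] q [ 22. -10. 120. -29.  53. -26.] F [-0.1  0.6 -1. ] gap 13.2
```

```bash
python3 -m creep '0 0 0.2 0 0 0 1;0 0 0.4 0 0 0 1;0 0 0.6 0 0 0 1;0 0 0.75 0 0 0 1;0 0 0.85 0 0 0 1;0 0 0.85 0 0 0 1'; python3 look.py
```

```text
time: 18.65
tool_pos: [546.0, 121.1, 110.7]
tcp_rot: [-179.9, 30.0, 151.6]
ft_force: [0.5, 0.5, 0.2]
finger_gap: 13.1
pin origin in bed frame rel seat [-0.37 -0.28  1.77] F tool [-0.2  0.7 -0.1] Tq [-0.02  0.33 -0.01]
d cm [-0.04  0.02 -3.62] rot deg [-0.09 -0.01 -0.06] | t 18.65 tcp [546.  121.1 110.7] [-179.9   30.   151.6] q [ 22.  -9. 120. -29.  52. -25.] F [0.5 0.5 0.2] gap 13.1
```

```bash
python3 -m creep '0 0 0.08 0 0 0 1;0 0 0.14 0 0 0 1;0 0 0.2 0 0 0 1;0 0 0.2 0 0 0 1'; python3 look.py
```

```text
time: 19.05
tool_pos: [546.8, 120.8, 109.3]
tcp_rot: [-180.0, 30.0, 151.6]
ft_force: [-4.7, 0.9, 3.8]
finger_gap: 13.0
pin origin in bed frame rel seat [-0.25 -0.14  0.15] F tool [ 2.  -1.4 -5.6] Tq [0.24 0.67 0.01]
d cm [-0.02  0.01 -3.78] rot deg [-0.08 -0.01 -0.07] | t 19.05 tcp [546.8 120.8 109.3] [-180.    30.   151.6] q [ 22.  -9. 120. -29.  52. -25.] F [-4.7  0.9  3.8] gap 13.0
```

Shoulder contact shows at 5.6 N with z≈0.15 mm. I'll press slightly further, hold, then look.

```bash
python3 -m creep '0 0 0.05 0 0 0 1;0 0 0.1 0 0 0 1;0 0 0.1 0 0 0 1;0 0 0.1 0 0 0 1'; python3 look.py f1
```

```text
time: 19.45
tool_pos: [547.2, 121.1, 109.3]
tcp_rot: [180.0, 30.0, 151.6]
ft_force: [-11.6, 3.4, 9.8]
finger_gap: 13.1
pin origin in bed frame rel seat [-0.13  0.35  0.04] F tool [  5.3  -2.5 -14.5] Tq [ 0.51  1.12 -0.09]
d cm [-0.01 -0.04 -3.8 ] rot deg [-0.04 -0.01 -0.09] | t 19.45 tcp [547.2 121.1 109.3] [180.   30.  151.6] q [ 22.  -9. 120. -29.  52. -25.] F [-11.6   3.4   9.8] gap 13.1
```

View pics/f1.png

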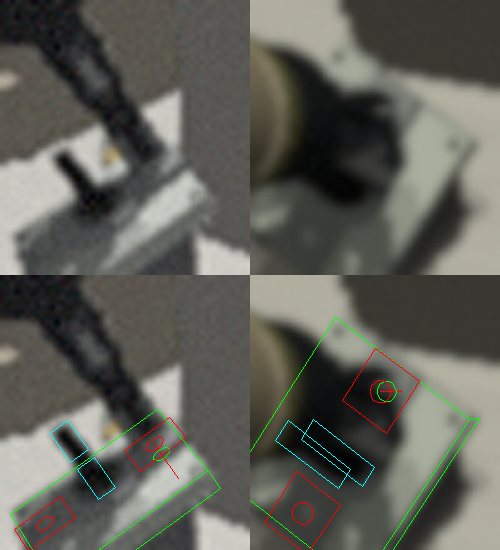

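The fingers are down at the ear, with the shoulder seated at 14.5 N. I'll release and back off along the tool axis.

```bash
python3 -m creep '0 0 0 0 0 0 2;0 0 0 0 0 0 3;0 0 0 0 0 0 4;0 0 0 0 0 0 5;0 0 0 0 0 0 5;0 0 0 0 0 0 5'; python3 look.py
python3 -m creep '0 0 -1 0 0 0 5;0 0 -2 0 0 0 5;0 0 -4 0 0 0 5;0 0 -7 0 0 0 5;0 0 -10 0 0 0 5;0 0 -14 0 0 0 5;0 0 -17 0 0 0 5;0 0 -17 0 0 0 5;0 0 -17 0 0 0 5'; python3 look.py g1
```

```text
time: 20.15
tool_pos: [547.2, 121.0, 109.2]
tcp_rot: [-180.0, 30.0, 151.6]
ft_force: [0.8, 0.4, 0.3]
finger_gap: 49.9
pin origin in bed frame rel seat [-0.19  0.25 -0.06] F tool [-0.6  0.8 -0. ] Tq [-0.01  0.22 -0.02]
d cm [-0.02 -0.03 -3.81] rot deg [-0.06 -0.02 -0.09] | t 20.15 tcp [547.2 121.  109.2] [-180.    30.   151.6] q [ 22.  -9. 120. -29.  52. -25.] F [0.8 0.4 0.3] gap 49.9
time: 21.05
tool_pos: [472.6, 162.2, 258.1]
tcp_rot: [179.8, 30.1, 151.6]
ft_force: [0.3, 0.2, -0.0]
finger_gap: 50.1
pin origin in bed frame rel seat [  0.48   1.19 171.49] F tool [-0.1  0.3  0.1] Tq [-0.03  0.3  -0.  ]
d cm [ 0.06 -0.14 13.35] rot deg [ 0.11  0.06 -0.11] | t 21.05 tcp [472.6 162.2 258.1] [179.8  30.1 151.6] q [ 31. -25. 117. -27.  74. -26.] F [ 0.3  0.2 -0. ] gap 50.1
```

View pics/g1.png

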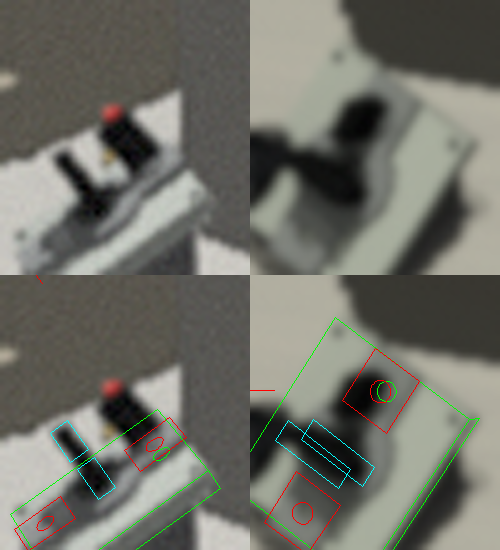

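The paddle stands on the upper ear at crop (128,140) in the scene view, along the bed normal. I'll check its seating height against the projected model, and check the rack.

Run:
```python
from go import *
from ov import *
im={n:imaging.snapshot(n)[:,:,::-1] for n in("scene","top")}
P=[(bed(b,[(58,7,z),(58,-7,z),(30,-7,z),(30,7,z)]),(0,0,255)) for z in(14,53)]+[(bed(b,circ(44,0,z,11)),(0,255,0)) for z in (9,14)]
bx={"scene":(270,155,36,40),"top":(260,160,36,40)}
cv2.imwrite("pics/h1.png",np.hstack([ov(im["scene"],"scene",bx["scene"],9,[],0),ov(im["scene"],"scene",bx["scene"],9,P,0)]))
rb={"scene":(345,200,80,80)}
cv2.imwrite("pics/h2.png",np.hstack([ov(im["scene"],"scene",(270,150,150,120),5,[],0)]))
```

```text
(no output)
```

View pics/h1.png

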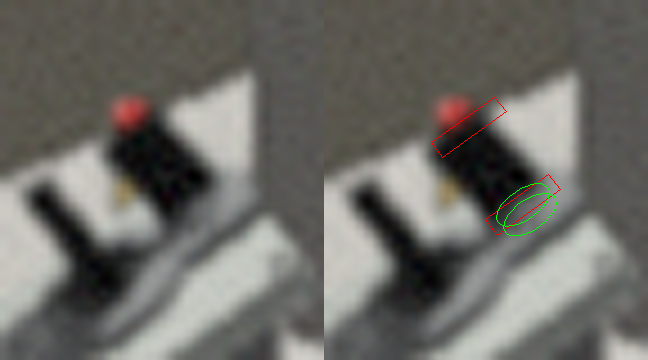

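View pics/h2.png

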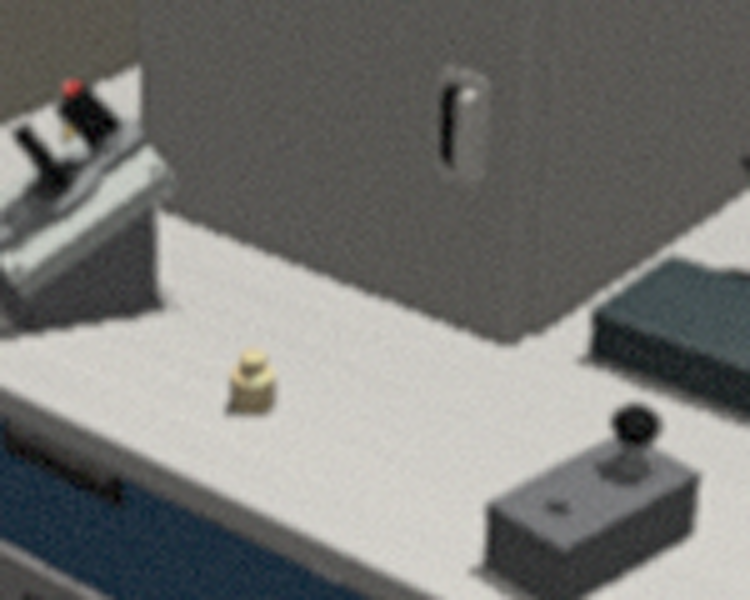

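Run:
```python
from bench import r
print(r.hand_in())
```

```text
the job is handed in; nothing more can be done
None
```

The stage is locked and the job was handed in at about 21 s of the 64 s allowed; no verdict was reported. I turned the collar about 52° by its wing grip. I then took the paddle-headed pin from the rack, put it through the uphill ear and bed until the shoulder seated, let go and backed off.

**Last checks**
- **Insertion:** there was almost no force (under about 1 N) until the shoulder met the ear. I pressed to 14.5 N, with the shoulder centre within 0.4 mm of my estimated seat point and 0.04 mm proud.
- **After release:** the pictures show the pin standing along the bed's normal on the ear, and the hand is clear with zero force.
- **Other items:** the round-knobbed pin is upright in its hole and the weight looks untouched. The flask and beaker were not in the last crops, but the arm stayed well clear of them.

**What disagreed**
- **Bed position:** my first image fit of the bed was about 4 mm off. I corrected it from how the fingers closed on the wing and from a second fit to the bed's screws. The seat error above is relative to that corrected estimate.
- **Collar angle:** I turned the collar to the first fit, so it is probably about 1° (0.02 rad) off exact alignment, inside the 0.07 rad limit.
- **Turning force:** the wrist force reached about 28 N while turning the wing, because my axis estimate was off. It dropped to zero once released.
- **Final overlay:** the projected pin outline sits about 1–2 pixels off the picture in the scene camera.

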